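# Turn the wobbling pot stand on the table warmer until it stands firm

## Task

The pot on the table warmer wobbles, because its four-footed stand has feet caught up on the warmer's raised ledges. Set the pot aside in the middle of the round cork mat and let go of it; turn the stand where it is, without lifting it off the warmer, until all four feet are down on the low floor of the warmer between the ledges and it stands level without rocking; then put the pot back on the middle of the stand. Leave the things standing around where they are, and do not tip the pot.

Things in the scene. Friction and masses are not known exactly. Their poses are not given: they have to be found in the camera images.
- warmer: round table warmer, fixed: flat steel tray 196 mm across, low rim (inside radius 88 mm, top at z = 21 mm), black switch block 50 mm wide on its -x side, out to 112 mm. Origin at the centre of its underside; its floor is 10 mm higher (the dark heating disc, radius 42 mm, 1.5 mm above the floor). Two open floor gaps, centred on its +x and -x axes, lie between the ledges.
- ledge_left (a point): middle of the top of the warmer's grey crescent ledge on its +y side: 6 mm above the floor, inside the rim, from radius 60 to 91 mm, spanning 41 degrees either side of the warmer's +y axis as seen from its centre, with upright ends
- ledge_right (a point): the same for the equal ledge on the warmer's -y side
- stand_centre (a point): centre of the loose dark steel pot stand, 30 mm above the feet's undersides, 30 mm below its top: open rectangular frame of 10 mm bars on four posts, 132 mm along its x, 98 mm along its y, 0.6 kg. Round feet, 14 mm across, at x = +-61, y = +-44 mm. All feet are down when its x axis lies within 8 degrees of the warmer's x axis, either way round; this centre is then 40 mm above the warmer's origin.
- stand_bar (a point): middle of the cross-bar at the top of the stand, 25 mm above stand_centre: it runs along the stand's y axis, 14 mm wide (x) and 10 mm thick, open space 49 mm wide on both sides: the place to grip. The stand starts with two diagonal feet (sometimes all four) up on the ledges, tilted by 0 to 5 degrees; turn it the shorter way: the other way low feet meet a ledge end. Feet may be dragged over the ledges.
- pot_centre (a point): centre of the loose round steel pot, 50 mm above its flat underside, with a fixed lid; 124 mm in diameter (lid 129 mm), 104 mm high with its lid handle, 0.5 kg; two small wire ears stand out to 77 mm from the centre at its +x and -x sides. It starts on the stand, at any yaw; its underside rests on the stand's top.
- pot_handle (a point): middle of the black bar handle above the pot's lid, 98 mm above the pot's underside: the bar is 80 mm long along the pot's x axis, 14 mm wide (y) and 12 mm thick, with a post at each end (x = +-32 mm); the space under it is 26 mm high. The place to grip.
- mat: round cork mat, fixed to the worktop, 136 mm across, 6 mm thick; origin at the centre of its underside, on the worktop at z = 0.
- tin: short food tin, 75 mm in diameter, 58 mm high, bystander; origin at the centre of its underside
- spice_jar: spice jar with dark lid, 44 mm in diameter, 105 mm high, bystander; origin at the centre of its underside
- pill_bottle: small bottle with a blue screw cap, 48 mm in diameter, 88 mm high, bystander; origin at the centre of its underside
- salt: salt shaker, 44 mm in diameter, 90 mm high, bystander; origin at the centre of its underside
- sugar: tall glass jar, 83 mm in diameter, 185 mm high, bystander; origin at the centre of its underside
- spray: clear spray bottle, 59x87x235 mm, bystander; origin at the centre of its underside
- teabox: small tea carton, 63x131x66 mm, its long side along its y, bystander; origin at the centre of its underside

How it is judged:
On the way, in this order (a step that is already met when the one before it is completed fails the run):
1. the pot stands upright on the cork mat, let go (horizontal distance between pot_centre and mat below 0.03 m and height (world z) of pot_centre below 0.062 m and angle between pot_centre's own z axis and vertical below 0.06 rad and contact force between the fingers and pot below 0.1 N and linear speed of pot below 0.02 m/s), for 0.2 s.
2. with the pot still on the mat, the stand is level with all four feet on the warmer's floor, let go and at rest (angle between stand_centre's own z axis and vertical below 0.025 rad and z of stand_centre in the frame of warmer between 0.036 and 0.043 m and horizontal distance between stand_centre and warmer below 0.02 m and contact force between the fingers and stand below 0.1 N and angular speed of stand below 0.1 rad/s and linear speed of stand below 0.02 m/s and horizontal distance between pot_centre and mat below 0.03 m and height (world z) of pot_centre below 0.062 m and angle between pot_centre's own z axis and vertical below 0.06 rad), for 0.3 s.
At the end, for the whole second after the job is handed in: The stand is level (within 0.025 rad) on the warmer with all four feet on the low floor (height within 3 mm, centre within 20 mm of the warmer's), and the pot stands upright on top of it, its centre within 25 mm of the stand's; both at rest and let go (angle between stand_centre's own z axis and vertical below 0.025 rad and z of stand_centre in the frame of warmer between 0.036 and 0.043 m and horizontal distance between stand_centre and warmer below 0.02 m and contact force between the fingers and stand below 0.1 N and angular speed of stand below 0.1 rad/s and linear speed of each of stand, pot below 0.02 m/s and horizontal distance between pot_centre and stand_centre below 0.025 m and z of pot_centre in the frame of warmer between 0.116 and 0.124 m and angle between pot_centre's own z axis and vertical below 0.06 rad and contact force between the fingers and pot below 0.1 N); the robot touches nothing.
It fails at once if the stand is lifted off the warmer (its centre more than 24 mm above where it sits on the ledges) (z of stand_centre in the frame of warmer above 0.07 m).
It fails at once if the pot is tipped by more than 0.4 rad (angle between pot_centre's own z axis and vertical above 0.4 rad).
It fails at once if a bystander is moved by more than 30 mm or tipped (distance of any of tin, spice_jar, pill_bottle, salt, sugar, spray, teabox from where it was at the start of the episode above 0.03 m or angle between any of tin, spice_jar, pill_bottle, salt, sugar, spray, teabox's own z axis and vertical above 0.3 rad).
It also fails if it takes over 69 s, if anything falls off the work surface, if the arm or the gripper's body presses on something with over 40 N, if the wrist force passes 120 N, or if a joint passes its speed limit or range.

## Robot

A 7-joint arm with a two-finger parallel gripper is mounted at the origin on a cart in front of the work surface, level with it; the furniture and walls round the work are solid. World frame = base frame: x ahead of the robot, y to its left, z up, the work surface at z = 0. Lengths are in m, angles in rad, forces in N, time in s.
With the tool pointing down it reaches from about 0.4 to 0.875 m from the base axis. Payload 4.4 kg.
Tool frame: the origin (TCP) lies at the very end of the fingers, on their centre line; the grasp point (between the pads) lies 19 mm behind it (ctrl.grip_depth is the distance from the TCP to the grasp point, in m); z points along the fingers, y is the line along which they close (so a half turn about z gives the same grasp; the last joint's range is limited). The gripper opens to 85 mm and grips with 20 to 120 N. Pads are 22 mm wide; open, the fingers measure 114 mm over their backs; the gripper's body (76 mm by 85 mm) begins 54 mm behind the grasp point. The pads swing forward as they close: fully open they stand 13 mm farther back than shut.
Start: joints at [-1.222, 0.628, 0.038, 1.517, -0.027, 0.996, -0.02], TCP at [0.262, 0.595, 0.231] pointing down, gripper open.
Joint ranges: [-3.06, 3.06], [-0.37, 2.12], [-1.25, 1.32], [0.18, 2.47], [-1.1, 4.24], [0.23, 1.98], [-2.94, 2.94]. Speed limits (rad/s): [2.57, 2.57, 3.14, 3.14, 3.14, 3.14, 3.14].

## Interface

Orientations are given as a rotation vector (axis times angle).
In Python, from plant import ctrl gives the robot as it stands.
- The arm moves only by the tool jog_arm, never from a script. Its argument "deltas" is a list of rows, each a list of 7 numbers: the shift along the tool's x, y, z in m, then the turn, a rotation vector about the tool's x, y, z in degrees, then the closure in counts, from 0 (fully open) to 255 (shut). In form: [[tx, ty, tz, rx, ry, rz, hand], ...]. A call has exactly 8 rows; each row is the pose to reach, as a shift and turn from the pose commanded when the call began, along the tool's axes at that moment; what a row does not reach only later rows make up. A row lasts 1/12 s, in which the tool goes at most 41.7 mm and 7.16 degrees, less where a joint would pass 70% of its speed; a pose out of reach is approached as far as the arm can. A call with a gripper value outside its range is refused whole. The fingers move at their own pace and stop on an object; the grip force is fixed at half the most. Time passes only in rows, so rows that repeat a pose let the fingers close, or fill a call up. It gives the time, the measured TCP pose, the force, the opening and the grip force at its end, in the units of the state.
- ctrl.get_state(): the state, without advancing time (a new reading comes with each control period).
- ctrl.get_image(name): name is "scene" or "top" or "wrist"; returns a dict with "image" (480x640x3 uint8, red, green, blue), "K" (3x3 intrinsics, pixels), "extrinsics" (4x4, takes a point from camera to world coordinates). Camera axes: x right, y down, z forward; pixel columns grow to the right and rows downward; lengths in m; the calibration is good to about 2 mm. A picture is of the moment at which its call begins. There is no depth.
- ctrl.hand_in(): hands the job in; it is judged then, once.
The state is a dict: "t": time; "joint_positions": joint angles; "qd": joint speeds; "joint_efforts": joint torques, N m; "eef_pos": TCP position; "tcp_rot": TCP orientation; "wrist_force": force on the tool from outside, world axes, zero at the start; "torque": the same for the moment, N m; "grip_width": opening from 0.0 (shut) to 1.0 (fully open); "finger_force": force on a finger pad.
Only numpy, scipy, OpenCV 4.12 (cv2) and the standard library are available. Lean on these libraries where they do the work, as an engineer would, in place of code of your own. Each camera call takes 0.05 s, during which the arm holds its last target. There are 200 camera calls.

## Working session

There is one attempt and no reset: what is moved stays moved. The work goes in short steps, Python scripts to look and compute and a tool call to move; the robot and the scene stay as the last step left them, time stands still between calls to the robot, and variables do not carry over. Pictures are saved under pics/ and viewed, at most 11 in all, crops included, and the job is handed in when it is done.

Besides the shell and the picture viewer there is one more tool, called after ">>>" as name(argument=value, ...) on one line, values as JSON. jog_arm: Moves the arm, as the interface text tells. Its arguments: {"type":"object","properties":{"deltas":{"type":"array"}},"required":["deltas"]}

```bash
mkdir -p pics
cat > h.py <<'E'
import sys; sys.path.insert(0,'.')
import numpy as np, cv2
from scipy.spatial.transform import Rotation as R
from plant import ctrl
def grab(n,f=None):
    d=ctrl.get_image(n)
    if f: cv2.imwrite('pics/'+f,d['image'][:,:,::-1]); np.savez('pics/'+f+'.npz',**d)
    return d
def ray(d,u,v):
    K,E=np.array(d['K']),np.array(d['extrinsics'])
    r=E[:3,:3]@np.linalg.inv(K)@[u,v,1]; return E[:3,3],r/np.linalg.norm(r)
def plane(d,u,v,z):
    o,r=ray(d,u,v); return o+r*(z-o[2])/r[2]
def tri(d1,p1,d2,p2):
    o1,r1=ray(d1,*p1);o2,r2=ray(d2,*p2)
    s=np.linalg.lstsq(np.c_[r1,-r2],o2-o1,rcond=None)[0]
    a,b=o1+s[0]*r1,o2+s[1]*r2; return (a+b)/2,np.linalg.norm(a-b)
def proj(d,P):
    K,E=np.array(d['K']),np.array(d['extrinsics'])
    c=E[:3,:3].T@(np.array(P)-E[:3,3]); p=K@c; return p[:2]/p[2]
E
python3 - <<'E'
from h import *
np.set_printoptions(precision=3,suppress=True)
for n in('top','scene'):
    d=grab(n,n+'0.png'); print(n,d['K'],d['extrinsics'])
s=ctrl.get_state(); print(s['eef_pos'],s['tcp_rot'],s['t'],R.from_rotvec(s['tcp_rot']).as_matrix())
E
```

```text
top [[551.865   0.    320.368]
 [  0.    551.865 245.073]
 [  0.      0.      1.   ]] [[ 0.01  -0.995  0.099  0.431]
 [-1.    -0.01   0.     0.128]
 [ 0.001 -0.099 -0.995  1.438]
 [ 0.     0.     0.     1.   ]]
scene [[490.439   0.    320.114]
 [  0.    490.439 237.986]
 [  0.      0.      1.   ]] [[ 0.891 -0.265  0.368  0.099]
 [-0.453 -0.475  0.754 -0.799]
 [-0.025 -0.839 -0.544  0.78 ]
 [ 0.     0.     0.     1.   ]]
[0.262 0.594 0.23 ] [-0.647 -3.074  0.003] 0.1 [[-0.915  0.403 -0.001]
 [ 0.403  0.915 -0.002]
 [ 0.    -0.002 -1.   ]]
```

View pics/top0.png

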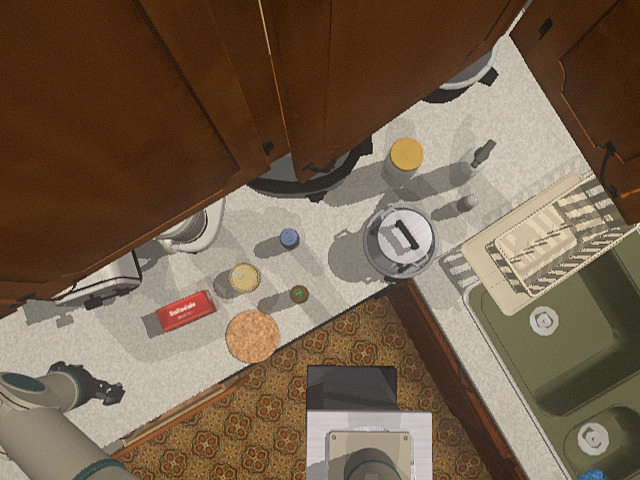

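View pics/scene0.png

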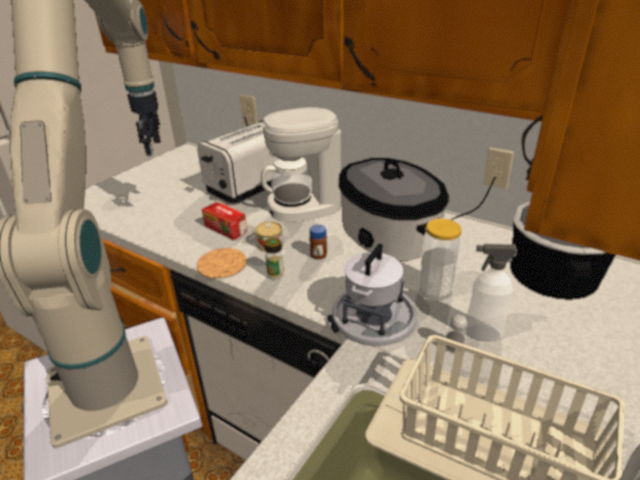

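Top view: pot lid at about (404,240), black bar handle about (398,222)–(413,249), warmer around (400,243), mat at (253,337), spice jar (299,294), tin (245,278), teabox (185,311). Scene view: pot at (374,280), mat at (221,263).

Run:
```python
from h import *
np.set_printoptions(precision=4,suppress=True)
t=dict(np.load('pics/top0.png.npz'));s=dict(np.load('pics/scene0.png.npz'))
# mat by colour
for n,d,box in(('top',t,(215,300,295,370)),('scene',s,(190,242,250,282))):
    x0,y0,x1,y1=box; im=d['image'][y0:y1,x0:x1]; h=cv2.cvtColor(im,cv2.COLOR_RGB2HSV)
    m=((h[...,0]>5)&(h[...,0]<20)&(h[...,1]>90)&(h[...,2]>120)).astype(np.uint8)
    c=max(cv2.findContours(m,0,2)[0],key=cv2.contourArea); e=cv2.fitEllipse(cv2.convexHull(c))
    p=(e[0][0]+x0,e[0][1]+y0); print(n,'mat',p,e[1],plane(d,*p,0.006)); 
    if n=='top':pt=p
    else: print(tri(t,pt,d,p))
# handle dark bar
for n,d,box in(('top',t,(385,212,425,256)),('scene',s,(355,240,392,282))):
    x0,y0,x1,y1=box; g=d['image'][y0:y1,x0:x1].max(2)
    m=(g<60).astype(np.uint8)
    k,l,st,ce=cv2.connectedComponentsWithStats(m)
    for i in range(1,k):
        if st[i,4]>20:
            c=cv2.findContours((l==i).astype(np.uint8),0,2)[0][0]; print(n,st[i],ce[i]+[x0,y0],cv2.minAreaRect(c))
for nm,px,z in(('spice',(299,294),.105),('tin',(245,278),.058),('pill',(289,238),.088),('sugar',(407,154),.185),('salt',(468,203),.09)): print(nm,plane(t,*px,z))
a=cv2.resize(t['image'][185:300,340:455],(600,600),interpolation=2); b=cv2.resize(s['image'][230:345,320:435],(600,600),interpolation=2)
cv2.imwrite('pics/z1.png',cv2.resize(np.hstack([a,b]),(800,400))[:,:,::-1])
```

```text
top mat (252.246337890625, 336.193302154541) (52.56541061401367, 53.40877914428711) [0.3362 0.3009 0.006 ]
scene mat (221.2040958404541, 262.83365631103516) (29.42997169494629, 50.57571792602539) [0.3328 0.2953 0.006 ]
(array([0.335 , 0.3017, 0.0012]), np.float64(0.0017466560839897902))
top [10  8 24 29 76] [405.6579 234.9605] ((21.060508728027344, 22.80573272705078), (33.01466369628906, 6.9598493576049805), 55.17551040649414)
top [19 14 11 16 23] [409.3913 234.5652] ((23.530202865600586, 21.828859329223633), (18.023101806640625, 1.8842334747314453), 55.00798034667969)
scene [ 4  0 15  8 83] [366.3494 242.6145] ((11.0, 3.5), (7.0, 14.0), 90.0)
scene [ 10   4  17  31 176] [373.2443 256.6477] ((17.93071746826172, 18.598154067993164), (9.707501411437988, 32.00592041015625), 35.21759033203125)
spice [0.4442 0.1788 0.105 ]
tin [0.4831 0.316  0.058 ]
pill [0.5814 0.2059 0.088 ]
sugar [ 0.7695 -0.0703  0.185 ]
salt [ 0.6729 -0.2356  0.09  ]
```

View pics/z1.png

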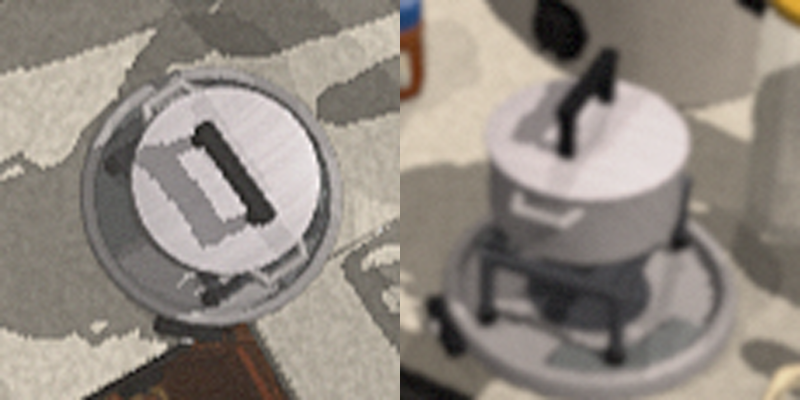

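The zoom shows the handle bar in the top view from (398,222) to (416,247), and in the scene view from (379,246) to (368,260). The switch block's underside is near top pixel (394,279).

Run:
```python
from h import *
np.set_printoptions(precision=4,suppress=True)
t=dict(np.load('pics/top0.png.npz'));s=dict(np.load('pics/scene0.png.npz'))
print('handle',tri(t,(407.1,234.9),s,(373.4,252.5)))
a=plane(t,398.4,222.4,.178);b=plane(t,415.9,247.4,.178);print(a,b,(a+b)/2,np.linalg.norm(a-b),np.degrees(np.arctan2(*(b-a)[[1,0]])))
a=plane(s,378.9,245.8,.178);b=plane(s,368,260.2,.178);print(a,b,(a+b)/2,np.linalg.norm(a-b))
# lid ellipse in zoom -> top; warmer rim outline
for nm,x0,y0,x1,y1,z in (('lid',132,82,322,275,.158),('rim',82,66,341,326,.021)):
    p=(340+(x0+x1)/2*.2875,185+(y0+y1)/2*.2875); print(nm,p,plane(t,*p,z),(x1-x0)*.2875/551.9*(1.438-z))
# switch block
print('switch',plane(t,340+190*.2875,185+330*.2875,.02))
st=ctrl.get_state();print(st['joint_positions'],st['eef_pos'])
```

```text
handle (array([ 0.5814, -0.0706,  0.1779]), np.float64(0.00014923354317817846))
[ 0.6101 -0.0507  0.178 ] [ 0.5527 -0.0906  0.178 ] [ 0.5814 -0.0707  0.178 ] 0.06996572939994661 -145.20509478949114
[ 0.6057 -0.0547  0.178 ] [ 0.5564 -0.0894  0.178 ] [ 0.581 -0.072  0.178] 0.060285670649193
lid (405.2625, 236.31875) [ 0.5803 -0.0695  0.158 ] 0.1266896176843631
rim (400.80625, 241.35) [ 0.5832 -0.0791  0.021 ] 0.1911820302591049
switch [ 0.4837 -0.0629  0.02  ]
[-1.2218  0.6293  0.0384  1.5183 -0.027   0.9963 -0.02  ] [0.2617 0.5944 0.2305]
```

```bash
cat >> h.py <<'E'
def go(x,y,z,ydeg):
    """tool-frame shift (m) and turn (deg) to TCP x,y,z, pointing down, tool y axis at world angle ydeg"""
    st=ctrl.get_state(); M=R.from_rotvec(st['tcp_rot'])
    a=np.radians(ydeg); Y=np.array([np.cos(a),np.sin(a),0]); Z=np.array([0,0,-1.]); T=R.from_matrix(np.c_[np.cross(Y,Z),Y,Z])
    d=M.inv().apply(np.array([x,y,z])-st['eef_pos']); r=(M.inv()*T).as_rotvec(degrees=True)
    print('t',round(st['t'],2),'pos',np.round(st['eef_pos'],4),'yang',round(float(np.degrees(np.arctan2(*M.as_matrix()[[1,0],1]))),2),'->',np.round(d,4),np.round(r,2))
E
python3 -c "
from h import *
go(.581,-.071,.25,-55)"
```

```text
t 0.1 pos [0.2617 0.5944 0.2305] yang 66.23 -> [-0.5604 -0.4803 -0.0187] [-6.0000e-02  1.1000e-01  1.2123e+02]
```

>>> jog_arm(deltas=[[-0.56,-0.48,-0.019,0,0.1,121,0],[-0.56,-0.48,-0.019,0,0.1,121,0],[-0.56,-0.48,-0.019,0,0.1,121,0],[-0.56,-0.48,-0.019,0,0.1,121,0],[-0.56,-0.48,-0.019,0,0.1,121,0],[-0.56,-0.48,-0.019,0,0.1,121,0],[-0.56,-0.48,-0.019,0,0.1,121,0],[-0.56,-0.48,-0.019,0,0.1,121,0]])

```text
t: 0.77
eef_pos: [0.4063, 0.2925, 0.2399]
tcp_rot: [-2.048, -2.381, 0.0]
wrist_force: [-0.4, 0.3, -0.1]
grip_width: 1.0
finger_force: 0.0
```

```bash
python3 -c "
from h import *
go(.581,-.071,.25,-55)"
```

```text
t 0.77 pos [0.4063 0.2925 0.2399] yang 8.6 -> [-0.3855  0.1184 -0.0105] [-6.00e-02 -2.00e-02  6.36e+01]
```

>>> jog_arm(deltas=[[-0.38,0.117,-0.01,0,0,63,0],[-0.38,0.117,-0.01,0,0,63,0],[-0.38,0.117,-0.01,0,0,63,0],[-0.38,0.117,-0.01,0,0,63,0],[-0.38,0.117,-0.01,0,0,63,0],[-0.38,0.117,-0.01,0,0,63,0],[-0.38,0.117,-0.01,0,0,63,0],[-0.38,0.117,-0.01,0,0,63,0]])

```text
t: 1.43
eef_pos: [0.5527, -0.0066, 0.2479]
tcp_rot: [-2.938, -1.108, 0.001]
wrist_force: [1.1, 0.7, -0.1]
grip_width: 1.003
finger_force: 0.0
```

```bash
python3 -c "
from h import *
go(.581,-.071,.25,-55)"
```

```text
t 1.43 pos [ 0.5527 -0.0066  0.2479] yang -48.69 -> [-0.0213  0.067  -0.0022] [-0.08  0.01  6.31]
```

>>> jog_arm(deltas=[[-0.021,0.067,-0.002,0,0,6,0],[-0.021,0.067,-0.002,0,0,6,0],[-0.021,0.067,-0.002,0,0,6,0],[-0.021,0.067,-0.002,0,0,6,0],[-0.021,0.067,-0.002,0,0,6,0],[-0.021,0.067,-0.002,0,0,6,0],[-0.021,0.067,-0.002,0,0,6,0],[-0.021,0.067,-0.002,0,0,6,0]])

```text
t: 2.1
eef_pos: [0.5811, -0.0674, 0.2499]
tcp_rot: [-2.988, -0.964, 0.0]
wrist_force: [0.0, 1.4, 0.0]
grip_width: 0.996
finger_force: 0.0
```

```bash
python3 -c "
from h import *
d=grab('wrist','w1.png');print(np.round(d['K'],1),np.round(d['extrinsics'],3))
go(.581,-.071,.155,-55)
print(proj(d,(.581,-.071,.178)),proj(d,(.6139,-.0481,.178)),proj(d,(.5481,-.0939,.178)))"
```

```text
[[424.1   0.  312.3]
 [  0.  424.1 231.5]
 [  0.    0.    1. ]] [[ 0.585 -0.766 -0.267  0.65 ]
 [-0.811 -0.553 -0.192 -0.018]
 [-0.001  0.329 -0.944  0.392]
 [ 0.     0.     0.     1.   ]]
t 2.15 pos [ 0.5811 -0.0677  0.25  ] yang -54.25 -> [-0.0021  0.0028  0.095 ] [-0.08 -0.01  0.75]
[318.41412235 252.64139306] [320.11173271 180.24905744] [316.89964974 317.22406308]
```

View pics/w1.png

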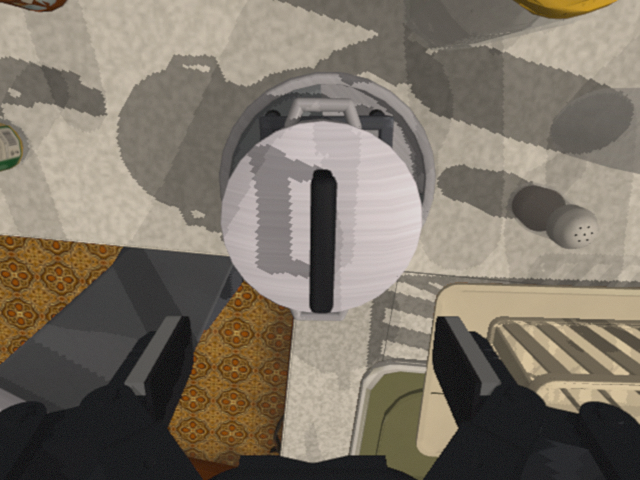

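The wrist view shows the bar from (323,172) to (321,311), vertical in the picture, about 4 px right of my prediction; the dark stand posts are visible beyond the pot at (272,120) and (377,120).

```bash
python3 -c "
from h import *
w=dict(np.load('pics/w1.png.npz'));t=dict(np.load('pics/top0.png.npz'))
a=plane(w,323,172,.178);b=plane(w,321,311,.178);print(a,b,(a+b)/2,np.linalg.norm(a-b),np.degrees(np.arctan2(*(a-b)[[1,0]])))
print(tri(w,(322,242),t,(407.1,234.9)))
go(.583,-.071,.155,-55)"
```

```text
[ 0.61821757 -0.04677058  0.178     ] [ 0.55275948 -0.09341599  0.178     ] [ 0.58548852 -0.07009329  0.178     ] 0.08037758504358658 35.47365456698411
(array([ 0.582984  , -0.07262225,  0.16360933]), np.float64(0.0005138003888905964))
t 2.15 pos [ 0.5811 -0.0677  0.25  ] yang -54.25 -> [-0.0005  0.0039  0.095 ] [-0.08 -0.01  0.75]
```

>>> jog_arm(deltas=[[0,0.005,0.0,0,0,0.5,0],[0,0.005,0.03,0,0,0.5,0],[0,0.005,0.055,0,0,0.5,0],[0,0.005,0.075,0,0,0.5,0],[0,0.005,0.094,0,0,0.5,0],[0,0.005,0.094,0,0,0.5,0],[0,0.005,0.094,0,0,0.5,0],[0,0.005,0.094,0,0,0.5,255]])

```text
t: 2.82
eef_pos: [0.585, -0.0734, 0.157]
tcp_rot: [2.995, 0.948, 0.002]
wrist_force: [0.5, -0.2, 0.5]
grip_width: 0.883
finger_force: 0.0
```

>>> jog_arm(deltas=[[0,0,0,0,0,0,255],[0,0,0,0,0,0,255],[0,0,0,0,0,0,255],[0,0,0,0,0,0,255],[0,0,0,0,0,0,255],[0,0,0,0,0,0,255],[0,0,0,0,0,0,255],[0,0,0,0,0,0,255]])

```text
t: 3.48
eef_pos: [0.5845, -0.0727, 0.1565]
tcp_rot: [-2.994, -0.948, -0.001]
wrist_force: [-0.1, 0.9, 5.1]
grip_width: 0.153
finger_force: 59.1
```

```bash
python3 -c "
from h import *
go(.584,-.0715,.255,-55);print(ctrl.get_state())"
```

```text
t 3.48 pos [ 0.5845 -0.0727  0.1565] yang -54.85 -> [ 0.0004 -0.0014 -0.0985] [-0.04 -0.05  0.15]
{'t': 3.4833, 'joint_positions': array([-0.26655022,  0.69794783,  0.56112578,  1.77815928, -0.49373187,
        0.80931821, -0.41955259]), 'qd': array([-1.25876590e-03,  6.09036324e-04,  5.23576491e-04, -3.21981568e-05,
        1.14081134e-03,  4.95748984e-04,  7.57932501e-04]), 'joint_efforts': array([ 6.39682598e-01, -4.86235929e+01,  8.27154368e+00, -1.37110975e+01,
        1.81122799e-01, -3.83073175e-01, -5.31094323e-03]), 'eef_pos': array([ 0.58447117, -0.07273768,  0.1564635 ]), 'tcp_rot': array([-2.99406172e+00, -9.48363463e-01, -1.00974188e-03]), 'wrist_force': array([-0.12140519,  0.94567882,  5.06724374]), 'torque': array([0.3123614 , 0.12228209, 0.01304776]), 'finger_force': 59.1333943605423, 'grip_width': 0.15299844452885936}
```

>>> jog_arm(deltas=[[0,0,-0.005,0,0,0,255],[0,0,-0.015,0,0,0,255],[0,0,-0.03,0,0,0,255],[0,0,-0.045,0,0,0,255],[0,0,-0.06,0,0,0,255],[0,0,-0.075,0,0,0,255],[0,0,-0.085,0,0,0,255],[0,0,-0.09,0,0,0,255]])

```text
t: 4.15
eef_pos: [0.5845, -0.0734, 0.2474]
tcp_rot: [2.995, 0.948, 0.002]
wrist_force: [0.7, -0.1, -4.8]
grip_width: 0.147
finger_force: 58.8
```

```bash
python3 -c "
from h import *
go(.335,.3005,.246,-20)
w=grab('wrist','w2.png');s=grab('scene','s2.png');t=grab('top','t2.png')
a=t['image'][195:295,350:450];b=s['image'][245:345,325:425];
cv2.imwrite('pics/z2.png',np.hstack([cv2.resize(a,(400,400)),cv2.resize(b,(400,400))])[:,:,::-1])"
```

```text
t 4.15 pos [ 0.5845 -0.0734  0.2474] yang -54.87 -> [ 0.0111 -0.4494  0.0012] [  0.04  -0.05 -34.87]
```

View pics/z2.png

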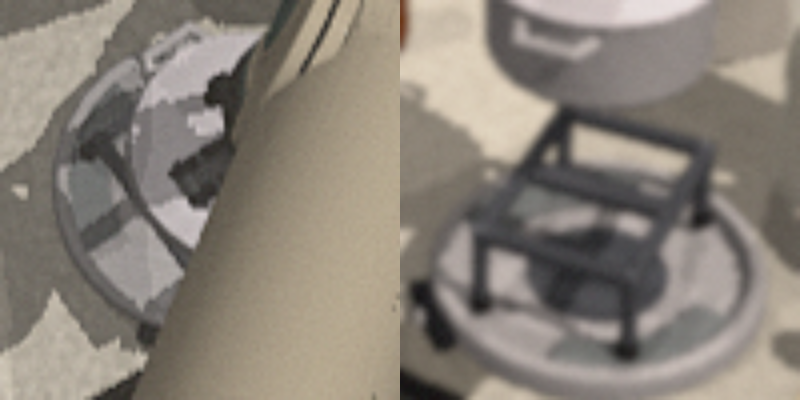

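Pot is held upright and clear of the stand (force −4.8 N = pot weight); the whole stand is visible in the scene view.

>>> jog_arm(deltas=[[0,-0.008,0,0,0,-1,255],[0,-0.025,0,0,0,-3,255],[0.001,-0.05,0,0,0,-5,255],[0.002,-0.08,0,0,0,-8,255],[0.003,-0.115,0,0,0,-11,255],[0.004,-0.15,0,0,0,-14,255],[0.005,-0.185,0,0,0,-17,255],[0.006,-0.22,0,0,0,-20,255]])

```text
t: 4.97
eef_pos: [0.4601, 0.1118, 0.2454]
tcp_rot: [-2.781, -1.458, 0.003]
wrist_force: [0.4, 0.8, -4.2]
grip_width: 0.148
finger_force: 58.8
```

```bash
python3 -c "
from h import *
go(.335,.3005,.246,-20)"
```

```text
t 4.97 pos [0.4601 0.1118 0.2454] yang -34.66 -> [ 8.410e-02 -2.103e-01 -2.000e-04] [ -0.14   0.04 -14.66]
```

>>> jog_arm(deltas=[[0.012,-0.03,0,0,0,-2,255],[0.025,-0.062,0,0,0,-4,255],[0.038,-0.095,0,0,0,-7,255],[0.051,-0.128,0,0,0,-9,255],[0.064,-0.16,0,0,0,-11,255],[0.075,-0.187,0,0,0,-13,255],[0.081,-0.203,0,0,0,-14,255],[0.084,-0.21,0,0,0,-14,255]])

```text
t: 5.63
eef_pos: [0.3349, 0.3017, 0.2456]
tcp_rot: [-2.579, -1.79, 0.004]
wrist_force: [-0.3, -1.1, -4.4]
grip_width: 0.144
finger_force: 58.8
```

>>> jog_arm(deltas=[[0,0,0.01,0,0,0,255],[0,0,0.03,0,0,0,255],[0,0,0.055,0,0,0,255],[0,0,0.08,0,0,0,255],[0,0,0.105,0,0,0,255],[0,0,0.125,0,0,0,255],[0,0,0.14,0,0,0,255],[0,0,0.145,0,0,0,255]])

```text
t: 6.3
eef_pos: [0.3374, 0.2974, 0.0992]
tcp_rot: [2.588, 1.78, -0.007]
wrist_force: [-0.6, -0.3, -4.2]
grip_width: 0.149
finger_force: 58.9
```

```bash
python3 -c "
from h import *
go(.335,.3005,.0865,-20)"
```

```text
t 6.3 pos [0.3374 0.2974 0.0992] yang -20.94 -> [ 0.0021 -0.0033  0.0127] [-0.11  0.23 -0.94]
```

>>> jog_arm(deltas=[[0.001,-0.002,0.003,0,0,0,255],[0.001,-0.003,0.005,0,0,0,255],[0.002,-0.003,0.007,0,0,0,255],[0.002,-0.003,0.009,0,0,0,255],[0.002,-0.003,0.01,0,0,0,255],[0.002,-0.003,0.011,0,0,0,255],[0.002,-0.003,0.012,0,0,0,255],[0.002,-0.003,0.012,0,0,0,255]])

```text
t: 6.97
eef_pos: [0.336, 0.3024, 0.0894]
tcp_rot: [-2.586, -1.782, -0.0]
wrist_force: [0.5, 0.4, -4.8]
grip_width: 0.152
finger_force: 58.9
```

>>> jog_arm(deltas=[[0,0,0.001,0,0,0,255],[0,0,0.002,0,0,0,255],[0,0,0.003,0,0,0,255],[0,0,0.003,0,0,0,255],[0,0,0.004,0,0,0,255],[0,0,0.004,0,0,0,255],[0,0,0.004,0,0,0,255],[0,0,0.004,0,0,0,255]])

```text
t: 7.63
eef_pos: [0.3356, 0.3023, 0.0864]
tcp_rot: [-2.585, -1.781, 0.0]
wrist_force: [-4.1, -1.2, 14.2]
grip_width: 0.153
finger_force: 61.4
```

>>> jog_arm(deltas=[[0,0,-0.001,0,0,0,200],[0,0,-0.001,0,0,0,100],[0,0,-0.001,0,0,0,0],[0,0,-0.001,0,0,0,0],[0,0,-0.001,0,0,0,0],[0,0,-0.001,0,0,0,0],[0,0,-0.001,0,0,0,0],[0,0,-0.001,0,0,0,0]])

```text
t: 8.3
eef_pos: [0.336, 0.3023, 0.0862]
tcp_rot: [-2.586, -1.782, 0.0]
wrist_force: [0.7, 0.4, -0.9]
grip_width: 1.003
finger_force: 0.0
```

>>> jog_arm(deltas=[[0,0,-0.01,0,0,0,0],[0,0,-0.03,0,0,0,0],[0,0,-0.06,0,0,0,0],[0,0,-0.09,0,0,0,0],[0,0,-0.12,0,0,0,0],[0,0,-0.14,0,0,0,0],[0,0,-0.16,0,0,0,0],[0,0,-0.16,0,0,0,0]])

```text
t: 8.97
eef_pos: [0.3378, 0.3036, 0.2496]
tcp_rot: [-2.585, -1.781, -0.01]
wrist_force: [1.0, 1.4, -0.4]
grip_width: 1.003
finger_force: 0.0
```

```bash
python3 -c "
from h import *
w=grab('wrist','w3.png');s=grab('scene','s3.png');t=grab('top','t3.png')
f=cv2.resize
a=f(t['image'][195:295,350:450],(400,400),interpolation=2);b=f(s['image'][255:335,325:425],(400,320),interpolation=2)
c=np.zeros((600,800,3),np.uint8);c[:400,:400]=a;c[:320,400:]=b;c[400:,:267]=f(w['image'],(267,200));c[400:,300:567]=f(s['image'][200:300,160:293],(267,200))
cv2.imwrite('pics/z3.png',c[:,:,::-1]);go(.58,-.075,.25,-55)"
```

```text
t 9.12 pos [0.3355 0.3021 0.2459] yang -20.84 -> [-0.2654  0.3626 -0.0046] [-7.000e-02  3.000e-02  3.416e+01]
```

View pics/z3.png

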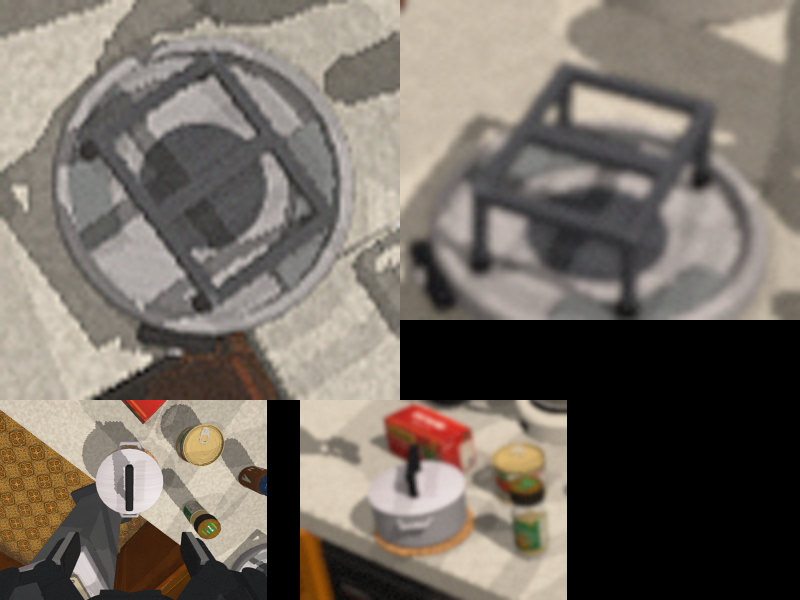

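Crop offset (350,195), scale 4: stand corners at about (82,138), (212,60), (330,210), (213,300), crossbar middle about (209,180), switch block near (185,343), rim centre about (202,187). Pot stands upright on the mat.

```bash
python3 -c "
from h import *
np.set_printoptions(precision=4,suppress=True)
t=dict(np.load('pics/t3.png.npz'))
f=lambda u,v,z:plane(t,350+u/4,195+v/4,z)
C=np.array([f(*p,.074) for p in((82,138),(212,60),(330,210),(213,300))]);print(C,C.mean(0))
for i in range(4):
  d=C[(i+1)%4]-C[i];print(np.linalg.norm(d),np.degrees(np.arctan2(d[1],d[0])))
print('bar',f(209,180,.074),'rim',f(202,187.5,.021),'switch',f(185,343,.018))
im=t['image'][195:295,350:450];m=(im.max(2)<75).astype(np.uint8)
k,l,st,ce=cv2.connectedComponentsWithStats(m)
for i in range(1,k):
  if st[i,4]>20: print(st[i],ce[i]*4)
go(.58,-.075,.23,38.5)"
```

```text
[[ 0.6064  0.0041  0.074 ]
 [ 0.6563 -0.0771  0.074 ]
 [ 0.5629 -0.1499  0.074 ]
 [ 0.5063 -0.077   0.074 ]] [ 0.583 -0.075  0.074]
0.09533501412488674 -58.39151946442334
0.11845585156917476 -142.0637080009648
0.09232130981416846 127.84781640912266
0.12884378060751642 39.01828837623886
bar [ 0.5809 -0.0749  0.074 ] rim [ 0.5818 -0.0783  0.021 ] switch [ 0.4816 -0.0674  0.018 ]
[36 35 11 16 96] [162.3333 170.9167]
[68 37 12 20 28] [296.7143 191.4286]
[46 49 13 13 80] [207.5 222.6]
[47 68  6 10 23] [198.087  296.8696]
[ 24  81  40  19 407] [182.5553 368.5602]
t 9.12 pos [0.3355 0.3021 0.2459] yang -20.84 -> [-0.2654  0.3627  0.0154] [ -0.07  -0.03 -59.34]
```

>>> jog_arm(deltas=[[-0.265,0.363,0.0,0,0,-59,0],[-0.265,0.363,0.0,0,0,-59,0],[-0.265,0.363,0.0,0,0,-59,0],[-0.265,0.363,0.0,0,0,-59,0],[-0.265,0.363,0.0,0,0,-59,0],[-0.265,0.363,0.0,0,0,-59,0],[-0.265,0.363,0.0,0,0,-59,0],[-0.265,0.363,0.0,0,0,-59,0]])

```text
t: 9.78
eef_pos: [0.5038, 0.0429, 0.2444]
tcp_rot: [-1.511, -2.75, 0.002]
wrist_force: [1.0, 0.4, -0.2]
grip_width: 1.0
finger_force: 0.0
```

```bash
python3 -c "
from h import *
go(.582,-.075,.2,38)"
```

```text
t 9.78 pos [0.5038 0.0429 0.2444] yang 32.43 -> [-0.1415  0.0029  0.044 ] [-0.16 -0.16 -5.57]
```

>>> jog_arm(deltas=[[-0.03,0.0,0.01,0,0,-4,0],[-0.07,0.0,0.02,0,0,-5.5,0],[-0.1,0.002,0.03,0,0,-5.5,0],[-0.13,0.002,0.04,0,0,-5.5,0],[-0.14,0.002,0.044,0,0,-5.5,0],[-0.14,0.002,0.044,0,0,-5.5,0],[-0.14,0.002,0.044,0,0,-5.5,0],[-0.14,0.002,0.044,0,0,-5.5,0]])

```text
t: 10.45
eef_pos: [0.5793, -0.0711, 0.2014]
tcp_rot: [-1.384, -2.817, -0.002]
wrist_force: [0.5, -0.0, 0.6]
grip_width: 0.999
finger_force: 0.0
```

```bash
python3 -c "
from h import *
go(.582,-.075,.2,38)
w=grab('wrist','w4.png')"
```

```text
t 10.45 pos [ 0.5793 -0.0711  0.2014] yang 37.68 -> [-0.0048 -0.0003  0.0014] [-0.03 -0.19 -0.32]
```

View pics/w4.png

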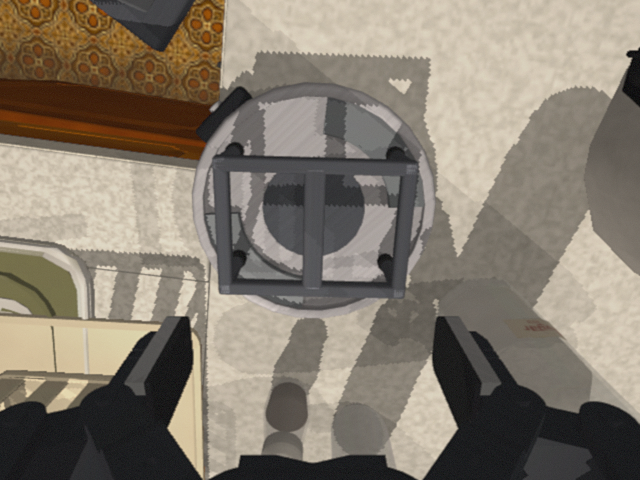

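Wrist view: frame corners about (216,157), (417,166), (401,297), (219,293); crossbar along u≈314 from v≈172 to 283; switch block centre (222,113); ledge ends at (328,98)–(329,135) and (206,212)–(241,213).

```bash
python3 -c "
from h import *
np.set_printoptions(precision=4,suppress=True)
w=dict(np.load('pics/w4.png.npz'));t=dict(np.load('pics/t3.png.npz'))
C=np.array([plane(w,*p,.074) for p in((216,157),(417,166),(401,297),(219,293))]);print(C,C.mean(0))
for i in range(4):
  d=C[(i+1)%4]-C[i];print(np.linalg.norm(d),np.degrees(np.arctan2(d[1],d[0])))
a,b=plane(w,314,172,.074),plane(w,314,283,.074);print('bar',a,b,(a+b)/2,np.degrees(np.arctan2(*(b-a)[[1,0]])))
a,b=tri(w,(216,157),t,(350+213/4,195+300/4)),tri(w,(401,297),t,(350+212/4,195+60/4));print('corners tri',a,b)
a,b=tri(w,(417,166),t,(350+82/4,195+138/4)),tri(w,(219,293),t,(350+330/4,195+210/4));print('corners tri',a,b)
c=plane(w,314,203,.0115);print('disc',c)
# rim outer: left 193, right 437 ; bottom 315, top 83
print('rim',plane(w,315,199,.021))
s=plane(w,222,113,.02);print('switch',s)
for p in((328,98),(329,135),(206,212),(241,213)):
  q=plane(w,*p,.016);
  for cc in(c,np.array([.582,-.0785,0])):
    d=q-cc;print(p,q,np.hypot(*d[:2]),np.degrees(np.arctan2(d[1],d[0])))
for cc in(c,np.array([.582,-.0785,0])): d=cc-s;print('yaw',np.degrees(np.arctan2(d[1],d[0])),np.hypot(*d[:2]))
"
```

```text
[[ 0.5051 -0.0757  0.074 ]
 [ 0.61   -0.0018  0.074 ]
 [ 0.6642 -0.0782  0.074 ]
 [ 0.5601 -0.1549  0.074 ]] [ 0.5848 -0.0776  0.074 ]
0.1282995299025459 35.17608606879963
0.0936616597107033 -54.63979338166295
0.12933319168625526 -143.62804732687275
0.09636297324764126 124.7571928348542
bar [ 0.5603 -0.0452  0.074 ] [ 0.6085 -0.1074  0.074 ] [ 0.5844 -0.0763  0.074 ] -52.20249151465595
corners tri (array([ 0.5057, -0.0763,  0.0743]), np.float64(0.0017495603469548106)) (array([ 0.653 , -0.0731,  0.0956]), np.float64(0.0017120150348454608))
corners tri (array([0.608 , 0.0012, 0.0746]), np.float64(0.0068071608583403385)) (array([ 0.56  , -0.1472,  0.0876]), np.float64(0.0031458744876745196))
disc [ 0.5834 -0.0747  0.0115]
rim [ 0.5804 -0.0697  0.021 ]
switch [ 0.4862 -0.0602  0.02  ]
(328, 98) [ 0.5417 -0.0041  0.016 ] 0.0820050400896929 120.56186039641493
(328, 98) [ 0.5417 -0.0041  0.016 ] 0.08461273676420863 118.46220458452109
(329, 135) [ 0.5589 -0.0246  0.016 ] 0.05572907973179233 116.01958808270611
(329, 135) [ 0.5589 -0.0246  0.016 ] 0.05858869630593243 113.19391674557305
(206, 212) [ 0.5184 -0.133   0.016 ] 0.08728402979390171 -138.122420141729
(206, 212) [ 0.5184 -0.133   0.016 ] 0.08376514510599085 -139.41737342463153
(241, 213) [ 0.5412 -0.1164  0.016 ] 0.059312371412723844 -135.3549956872237
(241, 213) [ 0.5412 -0.1164  0.016 ] 0.055711377273408115 -137.1240820336815
yaw -8.481071147103165 0.09823307523304757
yaw -10.793187287486054 0.09751156923445489
```

```bash
python3 -c "
from h import *
go(.5835,-.0755,.053,37)"
```

```text
t 10.5 pos [ 0.5796 -0.0709  0.2019] yang 37.72 -> [-0.0064  0.0002  0.1489] [ 0.01 -0.14  0.72]
```

>>> jog_arm(deltas=[[-0.006,0,0.01,0,0,0.7,135],[-0.006,0,0.04,0,0,0.7,135],[-0.006,0,0.07,0,0,0.7,135],[-0.006,0,0.095,0,0,0.7,135],[-0.006,0,0.11,0,0,0.7,135],[-0.006,0,0.11,0,0,0.7,135],[-0.006,0,0.11,0,0,0.7,135],[-0.006,0,0.11,0,0,0.7,135]])

```text
t: 11.17
eef_pos: [0.5847, -0.0776, 0.0929]
tcp_rot: [1.404, 2.809, 0.001]
wrist_force: [-0.2, 0.9, -0.2]
grip_width: 0.475
finger_force: 0.0
```

```bash
python3 -c "
from h import *
go(.5835,-.0755,.053,37);print(ctrl.get_state()['grip_width'])
w=grab('wrist','w5.png')"
```

```text
t 11.17 pos [ 0.5847 -0.0776  0.0929] yang 36.9 -> [0.0024 0.0003 0.0399] [ 0.07  0.03 -0.1 ]
0.4752124929331068
```

View pics/w5.png

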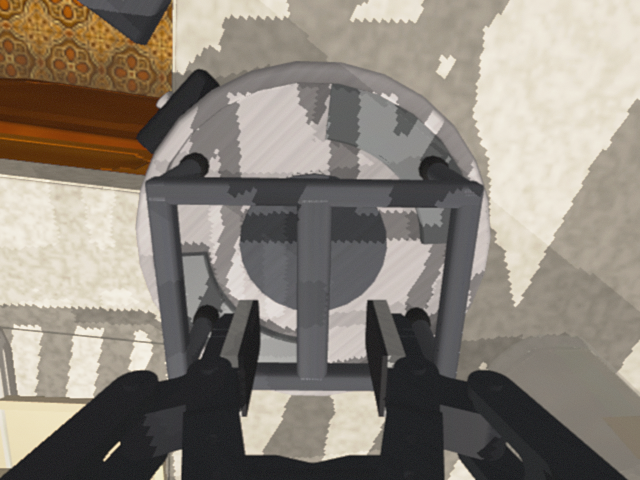

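Fingers straddle the crossbar symmetrically (bar at u≈313, pads at 245 and 378), aligned with it.

>>> jog_arm(deltas=[[0.002,0,0.012,0,0,0,135],[0.002,0,0.024,0,0,0,135],[0.002,0,0.034,0,0,0,135],[0.002,0,0.039,0,0,0,135],[0.002,0,0.039,0,0,0,255],[0.002,0,0.039,0,0,0,255],[0.002,0,0.039,0,0,0,255],[0.002,0,0.039,0,0,0,255]])

```text
t: 11.88
eef_pos: [0.5828, -0.0763, 0.0531]
tcp_rot: [-1.405, -2.81, -0.001]
wrist_force: [0.8, 0.5, -3.7]
grip_width: 0.149
finger_force: 58.9
```

>>> jog_arm(deltas=[[0,0,0,0,0,0,255],[0,0,0,0,0,0,255],[0,0,0,0,0,0,255],[0,0,0,0,0,2,255],[0,0,0,0,0,5,255],[0,0,0,0,0,8,255],[0,0,0,0,0,10,255],[0,0,0,0,0,12,255]])

```text
t: 12.55
eef_pos: [0.5825, -0.076, 0.0531]
tcp_rot: [-1.693, -2.645, -0.0]
wrist_force: [0.4, 0.4, -1.7]
grip_width: 0.149
finger_force: 59.2
```

```bash
python3 -c "
from h import *
go(.582,-.0765,.053,-9.5);print(ctrl.get_state()['torque'])"
```

```text
t 12.55 pos [ 0.5825 -0.076   0.0531] yang 24.74 -> [-0.0002 -0.0007  0.0001] [-3.000e-02 -4.000e-02  3.424e+01]
[0.02950186 0.01201512 0.28520135]
```

>>> jog_arm(deltas=[[0,0,0,0,0,4,255],[0,0,0,0,0,8,255],[0,0,0,0,0,13,255],[0,0,0,0,0,18,255],[0,0,0,0,0,23,255],[0,0,0,0,0,28,255],[0,0,0,0,0,32,255],[0,0,0,0,0,34,255]])

```text
t: 13.22
eef_pos: [0.5821, -0.0761, 0.0523]
tcp_rot: [-2.394, -2.032, 0.002]
wrist_force: [-0.4, -0.5, -7.4]
grip_width: 0.146
finger_force: 58.5
```

```bash
python3 -c "
from h import *
go(.582,-.0765,.049,-9.5);print(ctrl.get_state()['torque'],ctrl.get_state()['wrist_force'])
w=grab('wrist','w6.png')"
```

```text
t 13.22 pos [ 0.5821 -0.0761  0.0523] yang -9.36 -> [-0.0004 -0.      0.0033] [-0.09 -0.    0.14]
[-0.12492388 -0.11941522  0.08645737] [-0.37753116 -0.45430093 -7.39965604]
```

View pics/w6.png

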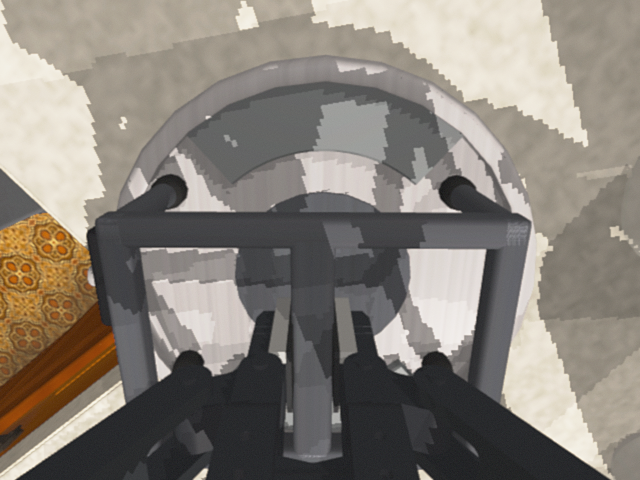

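The stand is turned: visible feet at (172,190) and (458,190) straddle the ledge (inner corners (230,185), (418,185)); disc mid u≈324 vs bar 313, so the stand sits ~4 mm too far toward −x. I'll shift it 4 mm and lower.

>>> jog_arm(deltas=[[0,0.002,0,0,0,0,255],[0,0.004,0,0,0,0,255],[0,0.004,0.001,0,0,0,255],[0,0.004,0.001,0,0,0,255],[0,0.004,0.002,0,0,0,255],[0,0.004,0.002,0,0,0,255],[0,0.004,0.003,0,0,0,255],[0,0.004,0.003,0,0,0,255]])

```text
t: 13.93
eef_pos: [0.5864, -0.0768, 0.0498]
tcp_rot: [-2.39, -2.037, 0.0]
wrist_force: [0.1, 0.6, -6.5]
grip_width: 0.149
finger_force: 58.5
```

>>> jog_arm(deltas=[[0,0,0.001,0,0,0,255],[0,0,0.001,0,0,0,255],[0,0,0.002,0,0,0,255],[0,0,0.002,0,0,0,255],[0,0,0.002,0,0,0,255],[0,0,0.003,0,0,0,255],[0,0,0.003,0,0,0,255],[0,0,0.003,0,0,0,255]])

```text
t: 14.6
eef_pos: [0.5867, -0.077, 0.0471]
tcp_rot: [-2.391, -2.037, -0.0]
wrist_force: [-1.1, -0.6, -5.4]
grip_width: 0.149
finger_force: 58.7
```

>>> jog_arm(deltas=[[0,0,0.001,0,0,0,255],[0,0,0.001,0,0,0,255],[0,0,0.001,0,0,0,255],[0,0,0.002,0,0,0,255],[0,0,0.002,0,0,0,255],[0,0,0.002,0,0,0,255],[0,0,0.002,0,0,0,255],[0,0,0.002,0,0,0,255]])

```text
t: 15.27
eef_pos: [0.5868, -0.077, 0.047]
tcp_rot: [-2.391, -2.037, -0.002]
wrist_force: [-4.8, 0.8, 13.1]
grip_width: 0.151
finger_force: 61.1
```

>>> jog_arm(deltas=[[0,0,-0.001,0,0,0,220],[0,0,-0.001,0,0,0,180],[0,0,-0.001,0,0,0,135],[0,0,-0.001,0,0,0,135],[0,0,-0.001,0,0,0,135],[0,0,-0.001,0,0,0,135],[0,0,-0.001,0,0,0,135],[0,0,-0.001,0,0,0,135]])

```text
t: 15.93
eef_pos: [0.5866, -0.0768, 0.0458]
tcp_rot: [-2.391, -2.037, 0.0]
wrist_force: [0.1, 0.0, -0.4]
grip_width: 0.474
finger_force: 0.0
```

>>> jog_arm(deltas=[[0,0,-0.01,0,0,0,135],[0,0,-0.03,0,0,0,135],[0,0,-0.06,0,0,0,135],[0,0,-0.09,0,0,0,100],[0,0,-0.12,0,0,0,0],[0,0,-0.14,0,0,0,0],[0,0,-0.15,0,0,0,0],[0,0,-0.15,0,0,0,0]])

```text
t: 16.6
eef_pos: [0.5881, -0.0773, 0.1987]
tcp_rot: [2.389, 2.036, 0.006]
wrist_force: [0.5, -0.9, -0.5]
grip_width: 1.001
finger_force: 0.0
```

```bash
python3 -c "
from h import *
w=grab('wrist','w7.png');s=grab('scene','s7.png')
f=cv2.resize;c=np.zeros((600,800,3),np.uint8)
c[:360,:480]=f(w['image'],(480,360));c[:320,480:]=f(s['image'][255:355,325:425],(320,320),interpolation=2)
c[365:600,:313]=f(s['image'][200:300,160:293],(313,235))
cv2.imwrite('pics/z7.png',c[:,:,::-1]);go(.335,.3,.246,-20)"
```

```text
t 16.7 pos [ 0.5861 -0.0765  0.1954] yang -9.11 -> [ 0.332  -0.3077 -0.0498] [-0.09 -0.04 10.89]
```

View pics/z7.png

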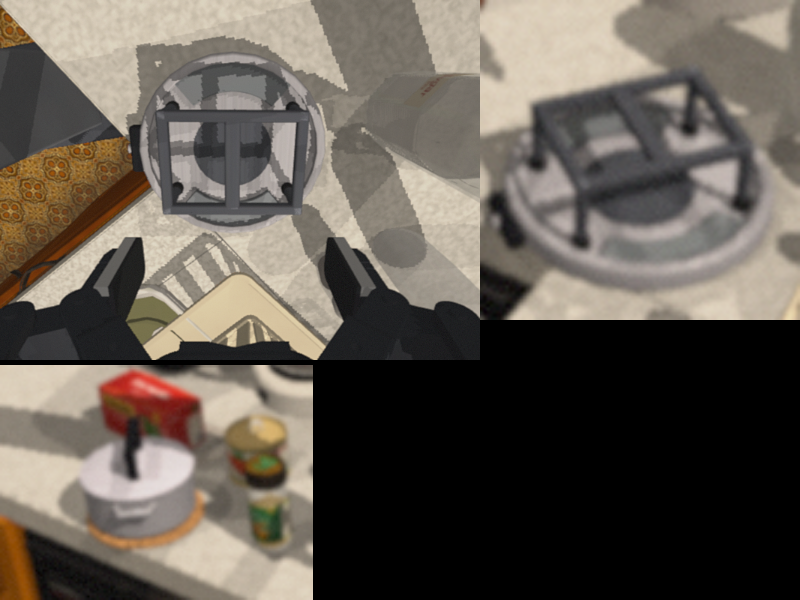

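Stand is level and let go, all four feet in the gaps beside the ledges; frame corners in the wrist picture about (219,147), (412,147), (401,284), (217,284). Pot still upright on the mat.

```bash
python3 -c "
from h import *
w=dict(np.load('pics/w7.png.npz'))
C=np.array([plane(w,*p,.07) for p in((219,147),(412,147),(401,284),(217,284))]);print(C,C.mean(0),[np.linalg.norm(C[i]-C[i-1]) for i in range(4)])
print('barmid',plane(w,309,215,.07),'disc',plane(w,(195+269)/2*4/3,150*4/3,.0115))
go(.3356,.3023,.246,-20.85)"
```

```text
[[ 0.53743533 -0.02124962  0.07      ]
 [ 0.65813229 -0.04060251  0.07      ]
 [ 0.64259873 -0.13541112  0.07      ]
 [ 0.51407878 -0.11461527  0.07      ]] [ 0.58806128 -0.07796963  0.07      ] [np.float64(0.09624278116334399), np.float64(0.12223866022847861), np.float64(0.09607270175911013), np.float64(0.13019156587745223)]
barmid [ 0.58645249 -0.0746656   0.07      ] disc [ 0.58567981 -0.07984694  0.0115    ]
t 16.7 pos [ 0.5861 -0.0765  0.1954] yang -9.11 -> [ 0.3344 -0.3074 -0.0498] [-0.09 -0.04 11.74]
```

>>> jog_arm(deltas=[[0.332,-0.308,-0.05,0,0,11,0],[0.332,-0.308,-0.05,0,0,11,0],[0.332,-0.308,-0.05,0,0,11,0],[0.332,-0.308,-0.05,0,0,11,0],[0.332,-0.308,-0.05,0,0,11,0],[0.332,-0.308,-0.05,0,0,11,0],[0.332,-0.308,-0.05,0,0,11,0],[0.332,-0.308,-0.05,0,0,11,0]])

```text
t: 17.37
eef_pos: [0.4002, 0.1996, 0.2315]
tcp_rot: [-2.575, -1.798, 0.006]
wrist_force: [-0.0, 0.7, -0.2]
grip_width: 1.0
finger_force: 0.0
```

```bash
python3 -c "
from h import *
go(.3356,.3023,.246,-20.85)"
```

```text
t 17.37 pos [0.4002 0.1996 0.2315] yang -20.14 -> [ 0.0741 -0.096  -0.0145] [-0.15  0.14  0.71]
```

>>> jog_arm(deltas=[[0.025,-0.032,-0.014,0,0,0.5,0],[0.05,-0.064,-0.014,0,0,0.5,0],[0.068,-0.088,-0.014,0,0,0.5,0],[0.073,-0.095,-0.014,0,0,0.5,0],[0.073,-0.095,-0.014,0,0,0.5,0],[0.073,-0.095,-0.014,0,0,0.5,0],[0.073,-0.095,-0.014,0,0,0.5,0],[0.073,-0.095,-0.014,0,0,0.5,0]])

```text
t: 18.03
eef_pos: [0.3396, 0.2981, 0.2466]
tcp_rot: [2.586, 1.783, -0.001]
wrist_force: [0.6, 0.8, -0.7]
grip_width: 1.0
finger_force: 0.0
```

```bash
python3 -c "
from h import *
w=grab('wrist')
x0,y0,x1,y1=270,160,370,320; m=(w['image'][y0:y1,x0:x1].max(2)<60).astype(np.uint8)
k,l,st,ce=cv2.connectedComponentsWithStats(m);i=1+st[1:,4].argmax();print(st[i],ce[i]+[x0,y0])
c=cv2.findContours((l==i).astype(np.uint8),0,2)[0][0];r=cv2.minAreaRect(c);print(r);b=cv2.boxPoints(r)+[x0,y0]
b=b[b[:,1].argsort()];a,e=plane(w,*b[:2].mean(0),.11),plane(w,*b[2:].mean(0),.11);print(a,e,(a+e)/2,np.linalg.norm(a-e),np.degrees(np.arctan2(*(a-e)[[1,0]])))
go(.3356,.3023,.087,-20.85)"
```

```text
[  26    0   18  101 1777] [304.60889139 209.02250985]
((34.5, 50.0), (100.0, 17.0), 90.0)
[0.34773156 0.33502488 0.11      ] [0.32198877 0.26842462 0.11      ] [0.33486016 0.30172475 0.11      ] 0.0714022823312303 68.86713998727437
t 18.08 pos [0.3396 0.2983 0.2467] yang -20.83 -> [ 0.0024 -0.0051  0.1597] [-0.02  0.01  0.02]
```

Handle confirmed at (0.335, 0.302), direction 69°, as when released. Descend and grip.

>>> jog_arm(deltas=[[0.002,-0.005,0.01,0,0,0,0],[0.002,-0.005,0.04,0,0,0,0],[0.002,-0.005,0.07,0,0,0,0],[0.002,-0.005,0.1,0,0,0,0],[0.002,-0.005,0.125,0,0,0,0],[0.002,-0.005,0.145,0,0,0,0],[0.002,-0.005,0.157,0,0,0,0],[0.002,-0.005,0.159,0,0,0,0]])

```text
t: 18.75
eef_pos: [0.3345, 0.3017, 0.0861]
tcp_rot: [2.585, 1.784, -0.006]
wrist_force: [0.6, 0.2, 0.6]
grip_width: 1.001
finger_force: 0.0
```

>>> jog_arm(deltas=[[0,0,0,0,0,0,0],[0,0,0,0,0,0,255],[0,0,0,0,0,0,255],[0,0,0,0,0,0,255],[0,0,0,0,0,0,255],[0,0,0,0,0,0,255],[0,0,0,0,0,0,255],[0,0,0,0,0,0,255]])

```text
t: 19.42
eef_pos: [0.3353, 0.3038, 0.0882]
tcp_rot: [-2.583, -1.788, -0.003]
wrist_force: [2.6, -0.5, 0.4]
grip_width: 0.149
finger_force: 60.4
```

>>> jog_arm(deltas=[[0,0,-0.005,0,0,0,255],[0,0,-0.02,0,0,0,255],[0,0,-0.045,0,0,0,255],[0,0,-0.075,0,0,0,255],[0,0,-0.105,0,0,0,255],[0,0,-0.135,0,0,0,255],[0,0,-0.155,0,0,0,255],[0,0,-0.163,0,0,0,255]])

```text
t: 20.08
eef_pos: [0.335, 0.3039, 0.2532]
tcp_rot: [-2.581, -1.787, -0.004]
wrist_force: [0.8, 0.8, -4.6]
grip_width: 0.148
finger_force: 59.7
```

```bash
python3 -c "
from h import *
go(.587,-.077,.25,-50)"
```

```text
t 20.08 pos [0.335  0.3039 0.2532] yang -20.62 -> [-0.2678  0.3699  0.0023] [-0.06 -0.19 29.38]
```

>>> jog_arm(deltas=[[-0.006,0.008,0,0,0,1,255],[-0.018,0.025,0,0,0,2,255],[-0.036,0.05,0,0,0,4,255],[-0.057,0.08,0,0,0,6,255],[-0.078,0.108,0,0,0,9,255],[-0.1,0.137,0,0,0,12,255],[-0.12,0.166,0,0,0,14,255],[-0.141,0.195,0,0,0,16,255]])

```text
t: 20.75
eef_pos: [0.4666, 0.1005, 0.2487]
tcp_rot: [-2.808, -1.406, 0.007]
wrist_force: [0.5, 1.0, -4.3]
grip_width: 0.145
finger_force: 59.7
```

```bash
python3 -c "
from h import *
go(.587,-.077,.25,-50)"
```

```text
t 20.75 pos [0.4666 0.1005 0.2487] yang -36.79 -> [-0.07    0.2027 -0.0017] [-0.17  0.2  13.21]
```

>>> jog_arm(deltas=[[-0.011,0.032,0,0,0,2,255],[-0.022,0.064,0,0,0,4,255],[-0.033,0.096,0,0,0,6,255],[-0.044,0.128,0,0,0,9,255],[-0.054,0.157,0,0,0,11,255],[-0.062,0.18,0,0,0,12,255],[-0.068,0.196,0,0,0,13,255],[-0.07,0.202,0,0,0,13,255]])

```text
t: 21.42
eef_pos: [0.5872, -0.0782, 0.2481]
tcp_rot: [2.951, 1.076, -0.007]
wrist_force: [-0.5, -1.1, -5.0]
grip_width: 0.149
finger_force: 59.8
```

```bash
python3 -c "
from h import *
go(.587,-.077,.155,-50)"
```

```text
t 21.42 pos [ 0.5872 -0.0782  0.2481] yang -49.95 -> [ 0.001  -0.001   0.0931] [-0.05  0.24  0.05]
```

>>> jog_arm(deltas=[[0,0,0.01,0,0,0,255],[0,0,0.03,0,0,0,255],[0,0,0.05,0,0,0,255],[0,0,0.065,0,0,0,255],[0,0,0.078,0,0,0,255],[0,0,0.086,0,0,0,255],[0,0,0.09,0,0,0,255],[0,0,0.09,0,0,0,255]])

```text
t: 22.08
eef_pos: [0.5866, -0.0726, 0.1591]
tcp_rot: [-2.946, -1.085, 0.004]
wrist_force: [0.2, 0.6, -4.4]
grip_width: 0.151
finger_force: 59.7
```

>>> jog_arm(deltas=[[0,0,0.001,0,0,0,255],[0,0,0.002,0,0,0,255],[0,0,0.003,0,0,0,255],[0,0,0.003,0,0,0,255],[0,0,0.004,0,0,0,255],[0,0,0.004,0,0,0,255],[0,0,0.005,0,0,0,255],[0,0,0.005,0,0,0,255]])

```text
t: 22.75
eef_pos: [0.5877, -0.0738, 0.1554]
tcp_rot: [-2.948, -1.084, 0.001]
wrist_force: [-1.0, 1.1, -5.5]
grip_width: 0.149
finger_force: 59.8
```

Shift 3 mm toward −y (tool y +0.002, x −0.002) while lowering gently.

>>> jog_arm(deltas=[[-0.001,0.002,0,0,0,0,255],[-0.002,0.002,0.001,0,0,0,255],[-0.002,0.002,0.002,0,0,0,255],[-0.002,0.002,0.002,0,0,0,255],[-0.002,0.002,0.003,0,0,0,255],[-0.002,0.002,0.003,0,0,0,255],[-0.002,0.002,0.003,0,0,0,255],[-0.002,0.002,0.003,0,0,0,255]])

```text
t: 23.42
eef_pos: [0.5875, -0.0765, 0.1525]
tcp_rot: [-2.948, -1.084, 0.001]
wrist_force: [0.4, -0.3, -5.2]
grip_width: 0.146
finger_force: 59.8
```

>>> jog_arm(deltas=[[0,0,0.001,0,0,0,255],[0,0,0.001,0,0,0,255],[0,0,0.001,0,0,0,255],[0,0,0.002,0,0,0,255],[0,0,0.002,0,0,0,255],[0,0,0.002,0,0,0,255],[0,0,0.002,0,0,0,255],[0,0,0.002,0,0,0,255]])

```text
t: 24.08
eef_pos: [0.5879, -0.0771, 0.1519]
tcp_rot: [-2.948, -1.084, -0.002]
wrist_force: [-3.0, -0.4, 7.8]
grip_width: 0.151
finger_force: 61.4
```

Contact at the expected height. Release and rise.

>>> jog_arm(deltas=[[0,0,-0.001,0,0,0,200],[0,0,-0.001,0,0,0,100],[0,0,-0.001,0,0,0,0],[0,0,-0.001,0,0,0,0],[0,0,-0.001,0,0,0,0],[0,0,-0.001,0,0,0,0],[0,0,-0.001,0,0,0,0],[0,0,-0.001,0,0,0,0]])

```text
t: 24.75
eef_pos: [0.5875, -0.0766, 0.1515]
tcp_rot: [-2.948, -1.084, 0.001]
wrist_force: [-0.2, -0.1, 0.2]
grip_width: 0.999
finger_force: 0.0
```

>>> jog_arm(deltas=[[0,0,-0.01,0,0,0,0],[0,0,-0.03,0,0,0,0],[0,0,-0.06,0,0,0,0],[0,0,-0.085,0,0,0,0],[0,0,-0.1,0,0,0,0],[0,0,-0.1,0,0,0,0],[0,0,-0.1,0,0,0,0],[0,0,-0.1,0,0,0,0]])

```text
t: 25.42
eef_pos: [0.5871, -0.0763, 0.2511]
tcp_rot: [-2.947, -1.084, 0.002]
wrist_force: [-1.2, -0.4, -0.1]
grip_width: 1.002
finger_force: 0.0
```

```bash
python3 -c "
from h import *
w=grab('wrist');s=grab('scene')
f=cv2.resize;c=np.zeros((400,800,3),np.uint8)
c[:300,:400]=f(w['image'],(400,300));c[:,400:]=f(s['image'][235:345,320:430],(400,400),interpolation=2)
cv2.imwrite('pics/z8.png',c[:,:,::-1])"
```

```text
(no output)
```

View pics/z8.png

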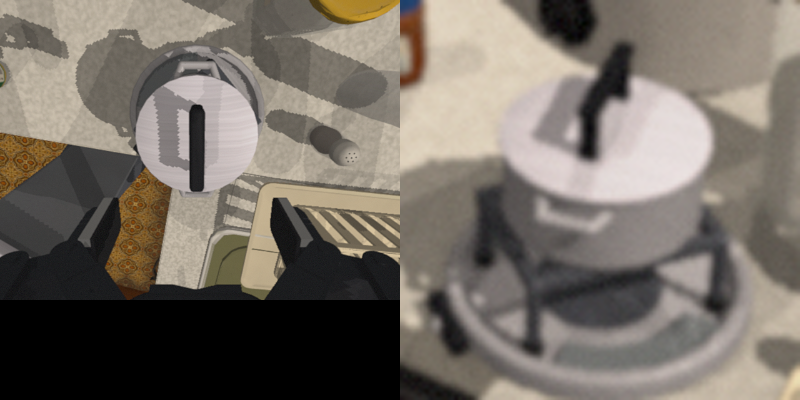

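The pot stands upright and centred on the level stand, with the gripper clear (handle at (197,148) in the wrist half of the picture).

```bash
python3 -c "
from h import *
print(ctrl.hand_in())"
```

```text
the job is handed in; nothing more can be done
None
```

The pot is back upright on the middle of the stand, which now stands level with its feet on the warmer floor; I handed the job in at about 25 s, and no verdict came back.

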